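# Open the lift-and-slide hatch of the larger drive box

### The arm

A 6-joint arm with a two-finger parallel gripper is mounted at the origin on a cart in front of the work surface, level with it; the furniture and walls round the work are solid. World frame = base frame: x ahead of the robot, y to its left, z up, the work surface at z = 0. Lengths are in mm, angles in rad, forces in N, time in s.
With the tool pointing down it reaches from about 300 to 875 mm from the base axis. Payload 6.4 kg.
Tool frame: the origin (TCP) lies midway between the tips of the shut fingers; the grasp point (between the pads) lies 19 mm behind it; x points along the fingers, z is the direction in which the jaws open and shut, and the axes are right-handed (so a half turn about x gives the same grasp; the last joint's range is limited). The gripper opens to 85 mm and grips with 20 to 120 N. Pads are 22 mm wide; open, the fingers measure 114 mm over their backs; the gripper's body (76 mm by 85 mm) begins 54 mm behind the grasp point. The pads swing forward as they close: fully open they stand 13 mm farther back than shut.
Start: joints at [0.94, 0.181, 1.607, -0, 1.354, -0.206], TCP at [236.97, 523.914, 231.288] pointing down, gripper open.
Joint ranges: [-2.99, 2.99], [-0.89, 2.07], [0.3, 2.58], [-1.14, 4.28], [0, 2.63], [-3.12, 3.12]. Speed limits (rad/s): [2.57, 2.57, 3.01, 3.14, 3.14, 3.14].

### API

Orientations are given as a rotation vector (axis times angle).
In Python, from bench import r gives the robot as it stands.
- The arm moves only by the tool move_arm, never from a script. Its argument "moves" is a list of rows, each an object with "angular": the turn, a rotation vector about the tool's x, y, z in degrees, a list of three; "xyz": the shift along the tool's x, y, z in units of 30 mm (1.0 is 30 mm), a list of three; "grip": the closure in counts, from 0 (fully open) to 255 (shut). In form: [{"angular": [wx, wy, wz], "xyz": [dx, dy, dz], "grip": grip}, ...]. A call has exactly 5 rows; each row shifts and turns the commanded pose from where the row before left it, along the tool's axes as they then stand; what a row does not reach is not made up. A row lasts 1/12 s, in which the tool goes at most 41.7 mm and 7.16 degrees, less where a joint would pass 70% of its speed; a pose out of reach is approached as far as the arm can. A call is refused whole if a number of a shift passes 1 or a number of a turn 7.16, either way. A call with a gripper value outside its range is refused whole. The fingers move at their own pace and stop on an object; "squeeze" is the grip in N (left out, the last holds). Time passes only in rows, so rows that do not move let the fingers close, or fill a call up. It gives the time, the measured TCP pose, the force and the opening at its end, in the units of the state.
- r.get_state(): the state, without advancing time (a new reading comes with each control period).
- r.grab_frame(name): name is "side" or "top"; returns a dict with "img" (400x640x3 uint8, red, green, blue), "camera_matrix" (3x3 intrinsics, pixels), "R" (3x3) and "t" (3): a world point X has camera coordinates R X + t. Camera axes: x right, y down, z forward; pixel columns grow to the right and rows downward; lengths in mm; the calibration is good to about 2 mm. A picture is of the moment at which its call begins. There is no depth.
- r.job_done(): hands the job in, once; it reports no verdict.
The state is a dict: "t": time; "qpos": joint angles; "qd": joint speeds; "effort": joint torques, N m; "tcp_pos": TCP position; "tool_rot": TCP orientation; "contact_force": force on the tool from outside, world axes, zero at the start; "wrist_torque": the same for the moment, N m; "grip_width": finger opening in mm.
Only numpy, scipy, OpenCV 4.12 (cv2) and the standard library are available. Lean on these libraries where they do the work, as an engineer would, in place of code of your own. Each camera call takes 0.05 s, during which the arm holds its last target.

### The job

A salvaged disk drive is stored in the larger of the two low grey boxes on the bench. Open that box: take its hatch by the bar, lift it level off its recessed seat, slide it sideways along its channels over the closed deck up to the end stop (or nearly), and set it down on the deck, so that the well is uncovered. Then let go; leave the smaller box shut.

Things in the scene. Friction and masses are not known exactly. Their poses are not given: they have to be found in the camera images.
- large_box: The larger box, to be opened: grey with bright steel lips, fixed, 180 mm in its x, 290 mm in its y (y = -140 to +150 mm), 75 mm high. Origin on the bench, z up; the hatch slides along +y. Lane 160 mm wide between the side walls (5 mm play each side of the hatch); over the hatch's edges stand lips, undersides 71 mm above the bench, 136 mm apart.
- large_seat (a point): Middle of the recessed seat of the larger box, at y = -67 mm in the box's frame, on the level of the ledges, 35 mm above the bench. The seat is 126 mm long in y, with the well below. The hatch must rise at least 12 mm from it to pass over the deck's edge and touches the lips when lifted 30 mm: about 20 mm is right. The end wall behind the seat is 47 mm high.
- large_stop (a point): Foot of the end stop's face in the larger box, on the deck's surface, mid-lane: y = +140 mm in the box's frame, 47 mm above the bench. The closed flat deck, 12 mm above the seat, runs from here back to y = -4 mm. The stop's top is 75 mm above the bench. With the hatch against the stop, the hatch's centre is 60 mm before this point (y = +80 mm).
- large_hatch: Hatch of the larger box: loose aluminium plate, 150 mm in its x (across the channels), 120 mm in its y (along the slide), 6 mm thick, 0.25 to 0.5 kg, with a dark bar handle. Origin at the centre of its underside, axes parallel to the box's within 1 degree. It starts shut on the seat.
- large_bar (a point): Centre of the bar handle of the larger hatch, 45 mm straight above the hatch's origin (80 mm above the bench when shut). The bar runs along the hatch's x: 84 mm long, 14 mm thick in y (the width to grip), 18 mm tall, on a post at each end, with 58 mm free between the posts and 30 mm of air under it.
- small_box: The smaller box, to be left alone: same make and height, fixed, 130 mm in its x, 210 mm in its y (y = -100 to +110 mm). Origin on the bench. Either box may stand on the left, the other on the right.
- small_hatch: Hatch of the smaller box, shut and to be left so: plate 100 mm (x) by 80 mm (y) by 6 mm with a 60 mm bar handle of the same kind. Origin at the centre of its underside.

How it is judged:
By the outcome, as a careful person would: the job done as asked, in the order asked, and still so for the second after the job is handed in, with the robot touching nothing.
It also fails if it takes over 34 s, if anything falls off the work surface, if the arm or the gripper's body presses on something with over 40 N, if the wrist force passes 120 N, or if a joint passes its speed limit or range.

## Working session

There is one attempt and no reset: what is moved stays moved. The work goes in short steps, Python scripts to look and compute and a tool call to move; the robot and the scene stay as the last step left them, time stands still between calls to the robot, and variables do not carry over. Pictures are saved under pics/ and viewed, and the job is handed in when it is done.

Besides the shell and the picture viewer there is one more tool, called after ">>>" in YAML: its name, and indented under it one key for each argument. move_arm: Moves the arm, as the interface text tells. Its arguments: {"type":"object","properties":{"moves":{"type":"array"},"squeeze":{"type":"number"}},"required":["moves"]}

```bash
mkdir -p pics; ls
python3 - <<'E'
from bench import r
import cv2,pickle
s=r.get_state()
for k,v in s.items(): print(k,v)
d={}
for n in("side","top"):
    f=r.grab_frame(n); d[n]=f
    cv2.imwrite(f"pics/{n}0.png",f["img"][:,:,::-1]); print(n,f["camera_matrix"],f["R"],f["t"])
pickle.dump(d,open("f0.pkl","wb"))
E
```

```text
pics
t 0.0
qpos [ 9.39677237e-01  1.81559120e-01  1.60801659e+00 -2.38294379e-05
  1.35381548e+00 -2.06297625e-01]
qd [ 4.84051551e-04  7.01096735e-04  2.36548083e-04  2.05076963e-03
  8.00327261e-04 -8.85526530e-06]
effort [-1.96423271e-04 -4.44861245e+01 -3.51339912e+01 -2.88830179e-04
  9.05823457e-03  1.61025275e-05]
tcp_pos [236.64019437 523.42841679 230.36985332]
tool_rot [-0.89160718  1.38244266  0.89051167]
contact_force [ 0.51199386 -0.05145446 -0.68993192]
wrist_torque [-0.00220428 -0.00626221  0.05293155]
grip_width 85.37734042720777
side [[484.26123803   0.         316.50449477]
 [  0.         484.26123803 205.47509024]
 [  0.           0.           1.        ]] [[ 0.92288792 -0.38443753  0.0220382 ]
 [-0.12134774 -0.34467123 -0.93084718]
 [ 0.36544852  0.85639333 -0.36474354]] [-490.03286234  150.87611123 1057.90206001]
top [[392.27239027   0.         317.91701938]
 [  0.         392.27239027 203.51770149]
 [  0.           0.           1.        ]] [[ 0.02811699 -0.99957064  0.0082445 ]
 [-0.99827878 -0.0285034  -0.05125453]
 [ 0.05146752 -0.00678919 -0.99865159]] [  -5.42795613  536.95590309 1049.69002949]
```

View pics/top0.png

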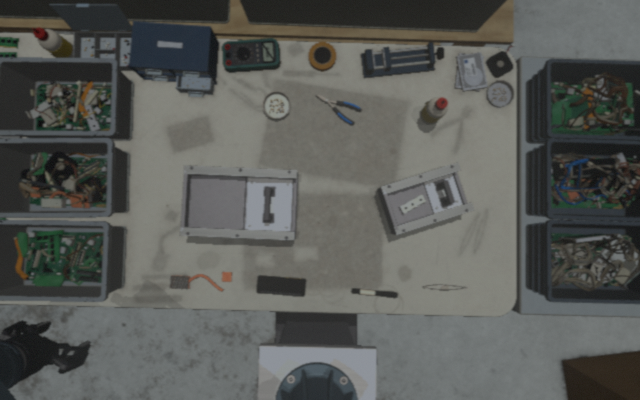

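View pics/side0.png

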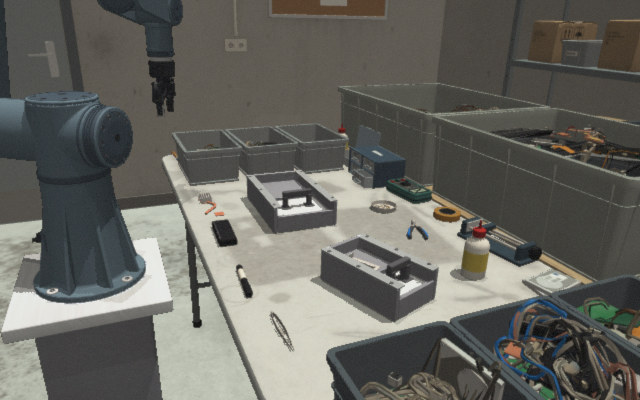

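```bash
cat > h.py <<'E'
import numpy as np,cv2,pickle
def proj(f,X):
    c=f["R"]@np.asarray(X,float)+f["t"]; p=f["camera_matrix"]@c; return p[:2]/p[2]
def ray(f,uv,z):
    d=f["R"].T@np.linalg.solve(f["camera_matrix"],[uv[0],uv[1],1.]); o=-f["R"].T@f["t"]
    return o+d*(z-o[2])/d[2]
E
python3 - <<'E'
from h import *
d=pickle.load(open("f0.pkl","rb"))
print(proj(d["top"],[236.6,523.4,230]),proj(d["side"],[236.6,523.4,230]),proj(d["top"],[0,0,0]))
a=d["top"]["img"][155:250,170:310,::-1]; cv2.imwrite("pics/zt.png",cv2.resize(a,None,fx=5.6,fy=5.6,interpolation=cv2.INTER_CUBIC))
a=d["side"]["img"][160:240,235:345,::-1]; cv2.imwrite("pics/zs.png",cv2.resize(a,None,fx=7,fy=7,interpolation=cv2.INTER_CUBIC))
E
```

```text
[ 71.72206533 333.25637943] [166.34417708 118.06338652] [315.8885755  404.17977282]
```

View pics/zt.png

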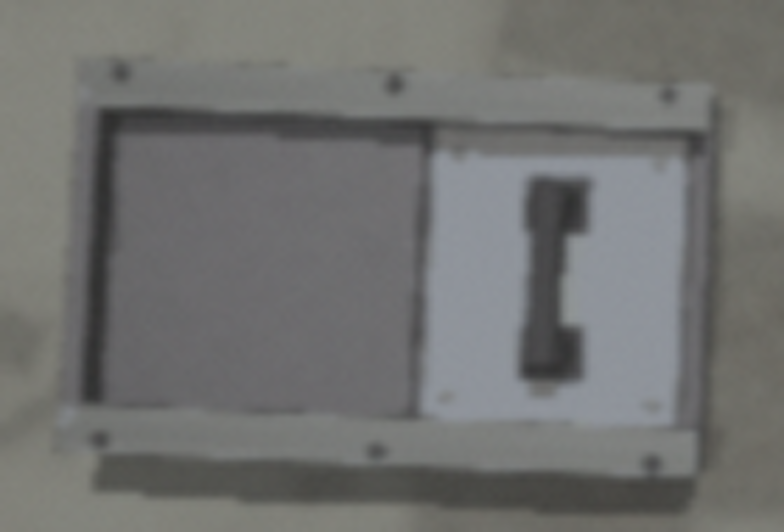

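View pics/zs.png

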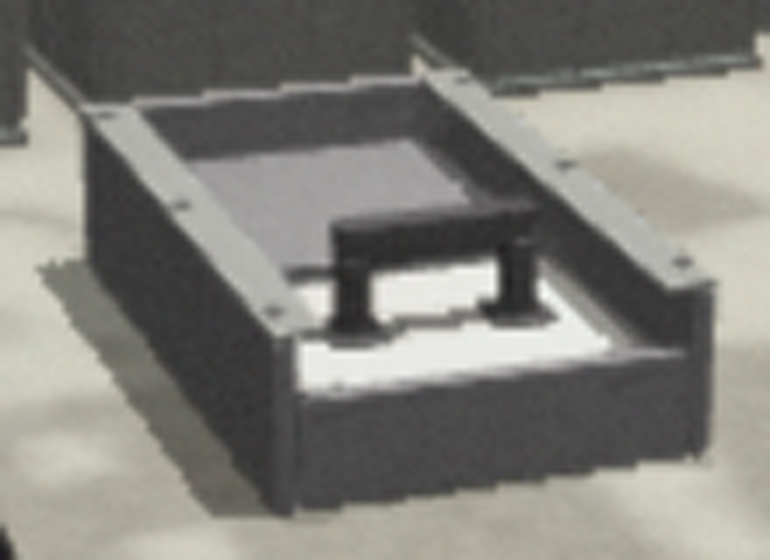

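Run:
```python
from h import *
d=pickle.load(open("f0.pkl","rb")); T=d["top"];S=d["side"]
print("camC",-T["R"].T@T["t"])
zt=lambda p:((p[0]+.5)/5.6-.5+170,(p[1]+.5)/5.6-.5+155)
zs=lambda p:((p[0]+.5)/7-.5+235,(p[1]+.5)/7-.5+160)
C=[ray(T,zt(p),75) for p in [(80,60),(712,87),(697,472),(60,452)]]
print(np.round(C,1)); 
for i in range(4): 
    v=C[(i+1)%4]-C[i]; print(np.linalg.norm(v),np.degrees(np.arctan2(v[1],v[0])))
c=np.mean(C,0);print("mean",c)
Cs=[ray(S,zs(p),75) for p in [(88,113),(437,72),(716,285),(283,338)]]
print("side",np.round(Cs,1),np.mean(Cs,0))
for i in range(4): 
    v=Cs[(i+1)%4]-Cs[i]; print(np.linalg.norm(v),np.degrees(np.arctan2(v[1],v[0])))
# bar
a=T["img"][180:232,255:285,::-1]; cv2.imwrite("pics/zb.png",cv2.resize(a,None,fx=11,fy=11,interpolation=cv2.INTER_NEAREST))
g=cv2.cvtColor(T["img"],cv2.COLOR_RGB2GRAY)
print(g[186:226:2,258:280])
# sub-pixel left edge of bar
```

```text
camC [ 482.15936591   17.0059911  1075.84078967]
[[621.9 356.   75. ]
 [617.9  66.9  75. ]
 [442.1  68.3  75. ]
 [443.1 356.9  75. ]]
289.12890612533914 -90.78507684480874
175.8674604177318 179.5520483366244
288.61482422093 89.79994768793347
178.81813565808886 -0.28397062830910386
mean [531.22785845 212.04634724  75.        ]
side [[442.  344.8  75. ]
 [608.3 352.9  75. ]
 [613.6  59.8  75. ]
 [439.7  62.6  75. ]] [525.87781029 205.01112572  75.        ]
166.5300668603736 2.781023429107796
293.13016593385737 -88.97334832671388
173.9159904672432 179.0600923388043
282.1597972168955 89.53163470942249
[[148 149 147 147 148 142 128 114 108 108 114 119 121 121 120 119 122 131
  142 147 147 146]
 [147 147 148 148 145 129 101  76  70  73  72  69  66  64  70  73  85 111
  134 145 147 147]
 [147 147 148 148 141 119  87  69  70  73  74  69  61  52  53  63  89 123
  143 147 147 147]
 [147 147 147 147 141 115  79  69  71  72  73  66  57  50  55  64  88 122
  142 148 146 147]
 [147 148 148 147 141 115  82  68  71  73  73  65  54  55  60  69  88 124
  142 146 147 148]
 [147 147 147 148 144 129 102 
[... 665 characters left out ...]
1  79 118 141 147 147 147 147
  147 147 147 147]
 [147 147 147 146 139 117  87  74  75  73  69  78 110 131 136 139 143 146
  148 147 147 148]
 [147 147 147 142 125  95  74  74  74  73  68  59  60  67  76  93 125 143
  148 148 147 148]
 [147 147 147 142 122  92  74  73  74  73  66  59  55  55  66  86 122 142
  147 147 146 147]
 [146 147 147 141 117  85  71  73  74  72  65  60  56  54  64  86 120 142
  147 147 147 148]
 [147 147 147 140 115  76  60  58  58  56  54  52  55  61  69  87 121 141
  146 147 147 148]
 [147 148 147 143 122  98  80  75  73  72  71  72  74  83  89 101 126 143
  146 147 147 147]
 [146 147 147 147 146 142 127 115 110 110 114 125 137 140 142 144 147 146
  148 146 148 146]]
```

View pics/zb.png

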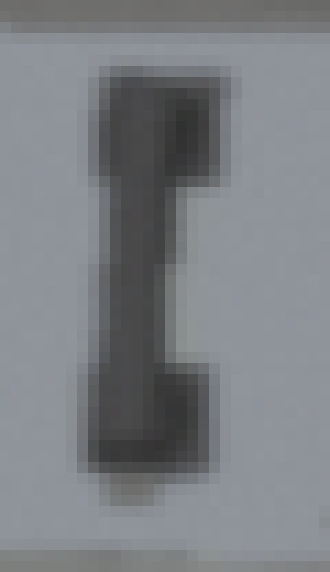

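Run:
```python
from h import *
d=pickle.load(open("f0.pkl","rb")); T=d["top"];S=d["side"]
g=cv2.cvtColor(T["img"],cv2.COLOR_RGB2GRAY).astype(float)
L=[];Rr=[]
for v in range(198,213):
    row=g[v]; 
    for u in range(258,270):
        if row[u]>=110>row[u+1]: L.append((u+(row[u]-110)/(row[u]-row[u+1]),v)); break
    for u in range(267,277):
        if row[u]<110<=row[u+1]: Rr.append((u+(110-row[u])/(row[u+1]-row[u]),v)); break
for E_,z,o in((L,89,-7),(Rr,71,7)):
    P=np.array([ray(T,e,z) for e in E_]); k=np.polyfit(P[:,0],P[:,1],1)
    print("bar y",np.mean(P[:,1])+o, "yaw",np.degrees(np.arctan(k[0])), P[:,0].mean())
# bar ends: column profile
for u in (266,267,268):
    print(u,[int(x) for x in g[182:192,u]],[int(x) for x in g[216:230,u]])
# lips inner edges profile (u fixed) 
for u in (200,220,235,): print(u,[int(x) for x in g[160:184,u]],[int(x) for x in g[222:246,u]])
# hatch vs end wall
print([int(x) for x in g[190,175:192]],[int(x) for x in g[190,240:250]],[int(x) for x in g[190,285:305]])
zs=lambda p:((p[0]+.5)/7-.5+235,(p[1]+.5)/7-.5+160)
# side bar: top front edge (z=89)
for p in [(333,232),(535,205)]: print(ray(S,zs(p),89))
# predicted projection of box in the side view from top est
c=np.array([531.2,207.0]);th=np.radians(-.4);ex=np.array([np.cos(th),np.sin(th)]);ey=np.array([-ex[1],ex[0]])
im=S["img"][160:240,235:345,::-1]; im=cv2.resize(im,None,fx=7,fy=7,interpolation=cv2.INTER_CUBIC)
im2=cv2.resize(T["img"][155:250,170:310,::-1],None,fx=5.6,fy=5.6,interpolation=cv2.INTER_CUBIC)
for x,y,z in [(-90,-140,75),(90,-140,75),(90,150,75),(-90,150,75),(-90,-140,0),(90,-140,0),(-42,-74,89),(42,-74,89),(42,-60,89),(-42,-60,89),(-68,-140,75),(68,-140,75)]:
    q=c+x*ex+y*ey; X=[*q,z]
    p=proj(S,X); cv2.circle(im,tuple(int(t) for t in ((p-[235,160]+.5)*7)),3,(0,0,255),-1)
    p=proj(T,X); cv2.circle(im2,tuple(int(t) for t in ((p-[170,155]+.5)*5.6)),3,(0,0,255),-1)
cv2.imwrite("pics/zs2.png",im);cv2.imwrite("pics/zt2.png",im2)
```

```text
bar y 139.3392931282724 yaw -2.007258101979971 525.404536127819
bar y 139.33668549521607 yaw -2.7904814153741198 526.6599991492715
266 [121, 141, 147, 139, 108, 77, 70, 71, 70, 72] [74, 75, 74, 69, 58, 59, 73, 101, 110, 118, 139, 147, 148, 141]
267 [120, 140, 147, 138, 108, 77, 73, 74, 73, 74] [73, 72, 72, 67, 56, 56, 72, 101, 110, 119, 138, 147, 148, 143]
268 [119, 139, 146, 140, 114, 81, 72, 72, 74, 72] [66, 65, 65, 61, 54, 54, 71, 103, 114, 123, 141, 146, 147, 142]
200 [127, 128, 126, 125, 127, 124, 123, 121, 118, 116, 116, 116, 117, 111, 81, 60, 65, 70, 78, 99, 106, 107, 105, 105] [105, 103, 103, 104, 100, 101, 117, 121, 120, 118, 116, 117, 118, 115, 97, 87, 83, 84, 83, 83, 83, 95, 120, 128]
220 [130, 131, 130, 130, 130, 125, 117, 123, 124, 121, 119, 120, 121, 121, 112, 80, 66, 69, 73, 82, 102, 107, 106, 109] [106, 106, 107, 107, 106, 105, 100, 119, 122, 122, 121, 120, 120, 121, 113, 88, 80, 80, 80, 80, 82, 82, 94, 119]
235 [130, 129, 131, 131, 131, 129, 126, 121, 124, 124, 123, 123, 124, 123, 126, 119, 83, 72, 73, 84, 103, 111, 110, 111] [108, 109, 109, 107, 107, 108, 107, 111, 120, 123, 123, 122, 112, 105, 109, 114, 94, 82, 82, 80, 80, 82, 93, 119]
[131, 130, 130, 130, 130, 130, 128, 116, 108, 105, 100, 77, 58, 52, 58, 78, 94] [111, 111, 111, 108, 99, 88, 98, 126, 143, 147] [147, 148, 147, 147, 147, 146, 140, 115, 99, 106, 106, 93, 89, 102, 115, 122, 124, 124, 124, 125]
[481.41880162 128.12343775  89.        ]
[567.1280196  131.66672167  89.        ]
```

View pics/zs2.png

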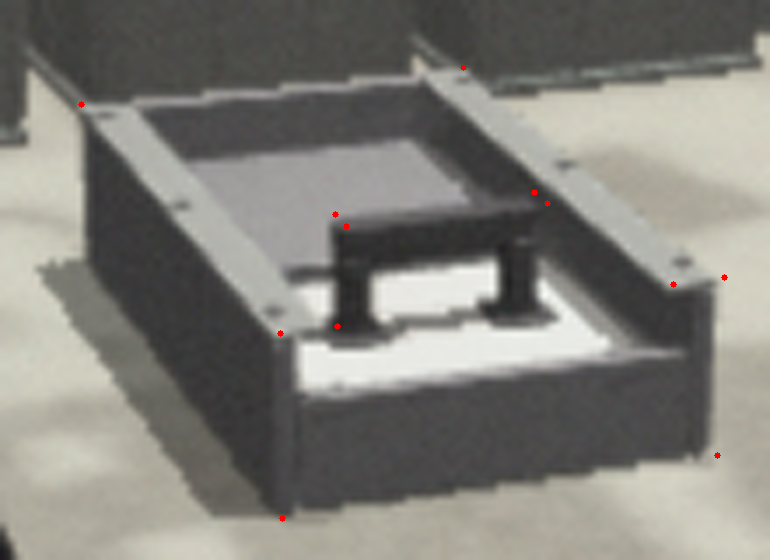

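View pics/zt2.png

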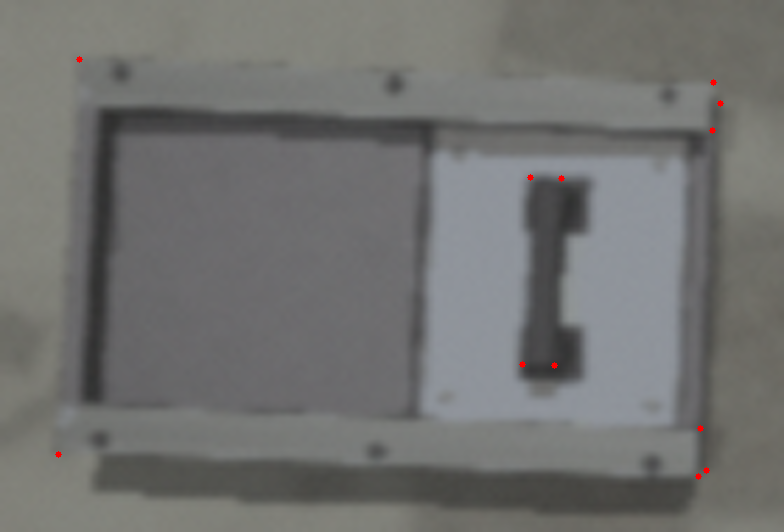

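Run:
```python
from h import *
d=pickle.load(open("f0.pkl","rb")); T=d["top"];S=d["side"]
g=cv2.cvtColor(T["img"],cv2.COLOR_RGB2GRAY).astype(float)
def fit(v0,v1,z,sgn,us,slope=2.7/57*1):
    P=[]
    for u in us:
        off=(u-240)*0.046
        a=int(round(v0+off));b=int(round(v1+off))
        dg=sgn*np.diff(g[a:b+1,u]); i=np.argmax(dg)
        w=np.clip(dg[max(0,i-1):i+2],0,None); vv=a+max(0,i-1)+.5+(w*np.arange(len(w))).sum()/w.sum()
        P.append(ray(T,(u,vv),z))
    P=np.array(P)
    for _ in range(4):
        k=np.polyfit(P[:,1],P[:,0],1); e=P[:,0]-np.polyval(k,P[:,1]); P=P[abs(e)<max(1.5*e.std(),.3)]
    print("x at y=207: %.1f"%np.polyval(k,207),"yaw %.2f"%-np.degrees(np.arctan(k[0])),"rms %.2f n %d"%(e.std(),len(P)))
us=range(192,242)
us2=range(192,290)
print("upper inner");fit(173,179,75,-1,us)
print("lower inner");fit(225,232,75,1,us)
print("lower outer");fit(234,240,75,-1,us2)
print("lower outer shadow edge");
```

```text
upper inner
x at y=207: 599.2 yaw -1.02 rms 0.19 n 26
lower inner
x at y=207: 461.5 yaw -0.92 rms 0.32 n 30
lower outer
x at y=207: 441.3 yaw -1.08 rms 0.42 n 61
lower outer shadow edge
```

```bash
cat >> h.py <<'E'
from scipy.spatial.transform import Rotation as Ro
YAW=-1.3
def rep(target=None,yaw=YAW):
    from bench import r
    s=r.get_state(); R=Ro.from_rotvec(s["tool_rot"]); M=R.as_matrix()
    print("t %.2f"%s["t"],"tcp",np.round(s["tcp_pos"],1),"F",np.round(s["contact_force"],1),"w %.1f"%s["grip_width"],"q",np.round(s["qpos"],2))
    print("axes x,y,z:",np.round(M.T,4).tolist())
    a=np.radians(yaw)
    for sg in(1,-1):
        z=sg*np.array([-np.sin(a),np.cos(a),0]); x=np.array([0,0,-1.]); y=np.cross(z,x)
        G=np.stack([x,y,z],1); w=Ro.from_matrix(M.T@G).as_rotvec()
        print(" turn",sg,np.round(np.degrees(w),2))
    if target is not None:
        print("shift units",np.round(M.T@(np.array(target)-s["tcp_pos"])/30,3))
    return s
E
python3 - <<'E'
from h import *
rep([529,139.5,61])
E
```

```text
t 0.10 tcp [236.7 523.5 230.5] F [ 0.3 -0.3 -1.3] w 85.4 q [ 0.94  0.18  1.61  0.    1.35 -0.21]
axes x,y,z: [[-0.0009, -0.0012, -1.0], [-0.9111, 0.4121, 0.0003], [0.4121, 0.9111, -0.0015]]
 turn 1 [-23.04  -0.08  -0.04]
 turn -1 [ 1.5696e+02 -5.0000e-02  1.1000e-01]
shift units [  5.656 -14.155  -7.638]
```

>>> move_arm:
  moves:
    - {"angular":[-4.6,0,0],"xyz":[0,0,0],"grip":0}
    - {"angular":[-4.6,0,0],"xyz":[0,0,0],"grip":0}
    - {"angular":[-4.6,0,0],"xyz":[0,0,0],"grip":0}
    - {"angular":[-4.6,0,0],"xyz":[0,0,0],"grip":0}
    - {"angular":[-4.6,0,0],"xyz":[0,0,0],"grip":0}
  squeeze: 60

```text
t: 0.52
tcp_pos: [236.8, 523.6, 230.7]
tool_rot: [-1.195, 1.219, 1.195]
contact_force: [0.1, -0.2, -0.2]
grip_width: 85.3
```

Run:
```python
from h import *
rep([529,139.5,140])
```

```text
t 0.52 tcp [236.8 523.6 230.7] F [ 0.1 -0.2 -0.2] w 85.3 q [ 0.94  0.18  1.61 -0.    1.35 -0.61]
axes x,y,z: [[-0.0006, -0.0009, -1.0], [-0.9998, 0.0194, 0.0006], [0.0194, 0.9998, -0.0009]]
 turn 1 [ 0.19 -0.05 -0.04]
 turn -1 [-1.7981e+02  6.0000e-02 -8.0000e-02]
shift units [  3.03   -9.989 -12.611]
```

>>> move_arm:
  moves:
    - {"angular":[0,0,0],"xyz":[0,-0.66,-0.84],"grip":0}
    - {"angular":[0,0,0],"xyz":[0,-0.66,-0.84],"grip":0}
    - {"angular":[0,0,0],"xyz":[0,-0.66,-0.84],"grip":0}
    - {"angular":[0,0,0],"xyz":[0,-0.66,-0.84],"grip":0}
    - {"angular":[0,0,0],"xyz":[0,-0.66,-0.84],"grip":0}

```text
t: 0.93
tcp_pos: [333.3, 394.3, 230.9]
tool_rot: [-1.192, 1.221, 1.193]
contact_force: [1.4, 0.3, -0.2]
grip_width: 85.3
```

>>> move_arm:
  moves:
    - {"angular":[0,0,0],"xyz":[0,-0.66,-0.84],"grip":0}
    - {"angular":[0,0,0],"xyz":[0,-0.66,-0.84],"grip":0}
    - {"angular":[0,0,0],"xyz":[0,-0.66,-0.84],"grip":0}
    - {"angular":[0,0,0],"xyz":[0,-0.66,-0.84],"grip":0}
    - {"angular":[0,0,0],"xyz":[0,-0.66,-0.84],"grip":0}

```text
t: 1.35
tcp_pos: [429.4, 265.9, 231.0]
tool_rot: [-1.192, 1.221, 1.192]
contact_force: [-0.5, -0.1, -0.1]
grip_width: 85.7
```

>>> move_arm:
  moves:
    - {"angular":[0,0,0],"xyz":[0,-0.66,-0.84],"grip":0}
    - {"angular":[0,0,0],"xyz":[0,-0.66,-0.84],"grip":0}
    - {"angular":[0,0,0],"xyz":[0,-0.66,-0.84],"grip":0}
    - {"angular":[0,0,0],"xyz":[0,-0.5,-0.6],"grip":0}
    - {"angular":[0,0,0],"xyz":[0,0,0],"grip":0}

```text
t: 1.77
tcp_pos: [503.5, 168.5, 231.0]
tool_rot: [-1.19, 1.223, 1.188]
contact_force: [-0.6, -0.1, -0.4]
grip_width: 85.2
```

Run:
```python
from h import *
rep([529,139.5,140])
```

```text
t 1.77 tcp [503.5 168.5 231. ] F [-0.6 -0.1 -0.4] w 85.2 q [ 0.1   0.08  1.72 -0.    1.34 -1.44]
axes x,y,z: [[0.0005, -0.0014, -1.0], [-0.9996, 0.0275, -0.0006], [0.0275, 0.9996, -0.0014]]
 turn 1 [-0.28 -0.08  0.03]
 turn -1 [1.7972e+02 5.0000e-02 1.2000e-01]
shift units [ 3.034 -0.876 -0.939]
```

>>> move_arm:
  moves:
    - {"angular":[0,0,0],"xyz":[0.4,-0.3,-0.32],"grip":0}
    - {"angular":[0,0,0],"xyz":[0.8,-0.3,-0.32],"grip":0}
    - {"angular":[0,0,0],"xyz":[0.8,-0.28,-0.3],"grip":0}
    - {"angular":[0,0,0],"xyz":[0.8,0,0],"grip":0}
    - {"angular":[0,0,0],"xyz":[0.2,0,0],"grip":0}

```text
t: 2.18
tcp_pos: [523.8, 143.0, 136.1]
tool_rot: [-1.188, 1.226, 1.198]
contact_force: [-0.3, 0.3, -0.2]
grip_width: 85.2
```

Run:
```python
from h import *
from bench import r
rep([529,139.5,61])
for n in("side","top"):
    f=r.grab_frame(n)
    a=f["img"][120:240,225:385,::-1] if n=="side" else f["img"][155:250,170:310,::-1]
    cv2.imwrite(f"pics/{n}1.png",cv2.resize(a,None,fx=5,fy=5,interpolation=cv2.INTER_CUBIC))
```

```text
t 2.18 tcp [523.8 143.  136.1] F [-0.3  0.3 -0.2] w 85.2 q [ 0.05  0.22  1.76  0.    1.16 -1.5 ]
axes x,y,z: [[-0.0079, -0.0003, -1.0], [-0.9997, 0.0234, 0.0079], [0.0234, 0.9997, -0.0005]]
 turn 1 [-0.04 -0.03 -0.45]
 turn -1 [ 1.7996e+02 -7.1000e-01  4.0000e-02]
shift units [ 2.503 -0.196 -0.11 ]
```

View pics/side1.png

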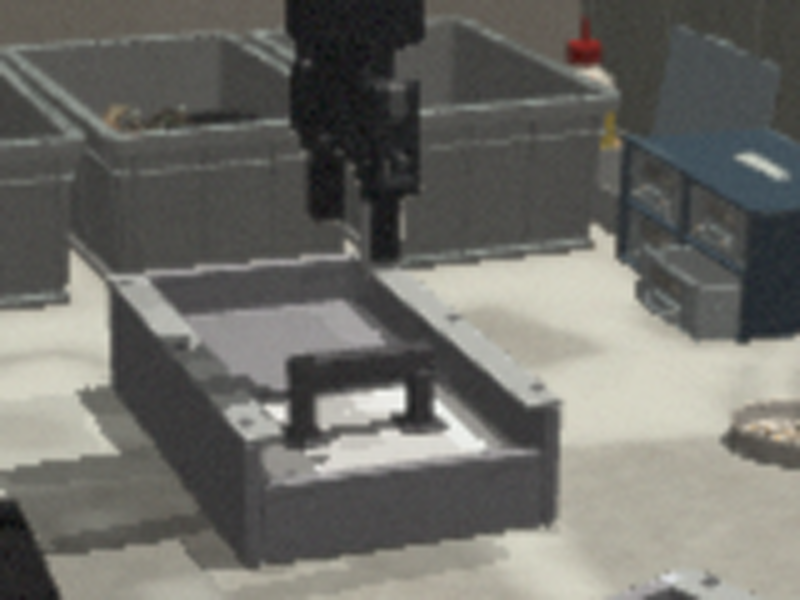

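View pics/top1.png

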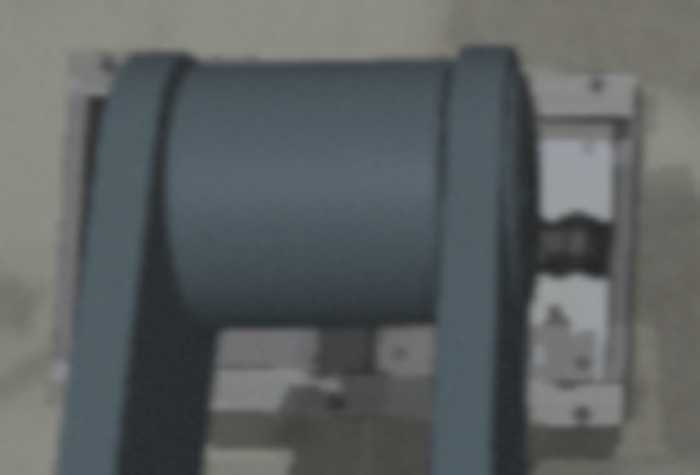

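>>> move_arm:
  moves:
    - {"angular":[0,0,0],"xyz":[0.3,-0.1,-0.05],"grip":0}
    - {"angular":[0,0,0],"xyz":[0.6,0,0],"grip":0}
    - {"angular":[0,0,0],"xyz":[0.6,0,0],"grip":0}
    - {"angular":[0,0,0],"xyz":[0.2,0,0],"grip":0}
    - {"angular":[0,0,0],"xyz":[0,0,0],"grip":0}

```text
t: 2.7
tcp_pos: [529.3, 141.9, 89.5]
tool_rot: [-1.192, 1.221, 1.194]
contact_force: [-0.2, 0.2, -0.2]
grip_width: 85.4
```

Run:
```python
from h import *
rep([529,139.5,61])
```

```text
t 2.70 tcp [529.3 141.9  89.5] F [-0.2  0.2 -0.2] w 85.4 q [ 0.05  0.29  1.78  0.    1.07 -1.5 ]
axes x,y,z: [[-0.0016, -0.0001, -1.0], [-0.9997, 0.0227, 0.0016], [0.0227, 0.9997, -0.0001]]
 turn 1 [-0.   -0.01 -0.09]
 turn -1 [ 1.8e+02 -1.4e-01  1.0e-02]
shift units [ 0.951  0.005 -0.081]
```

>>> move_arm:
  moves:
    - {"angular":[0,0,0],"xyz":[0.4,0,-0.08],"grip":0}
    - {"angular":[0,0,0],"xyz":[0.4,0,0],"grip":0}
    - {"angular":[0,0,0],"xyz":[0.15,0,0],"grip":0}
    - {"angular":[0,0,0],"xyz":[0,0,0],"grip":0}
    - {"angular":[0,0,0],"xyz":[0,0,0],"grip":100}

```text
t: 3.12
tcp_pos: [529.7, 139.2, 61.5]
tool_rot: [-1.192, 1.221, 1.192]
contact_force: [-0.4, -0.1, 0.1]
grip_width: 75.3
```

Run:
```python
from h import *
rep([529,139.5,61])
from bench import r
f=r.grab_frame("side")
a=f["img"][120:240,225:385,::-1]
cv2.imwrite(f"pics/side2.png",cv2.resize(a,None,fx=5,fy=5,interpolation=cv2.INTER_CUBIC))
```

```text
t 3.12 tcp [529.7 139.2  61.5] F [-0.4 -0.1  0.1] w 75.3 q [ 0.04  0.34  1.79  0.    1.01 -1.51]
axes x,y,z: [[-0.0007, -0.0, -1.0], [-0.9997, 0.0234, 0.0007], [0.0234, 0.9997, -0.0]]
 turn 1 [-0.04 -0.   -0.04]
 turn -1 [ 1.7996e+02 -6.0000e-02  0.0000e+00]
shift units [0.017 0.023 0.008]
```

View pics/side2.png

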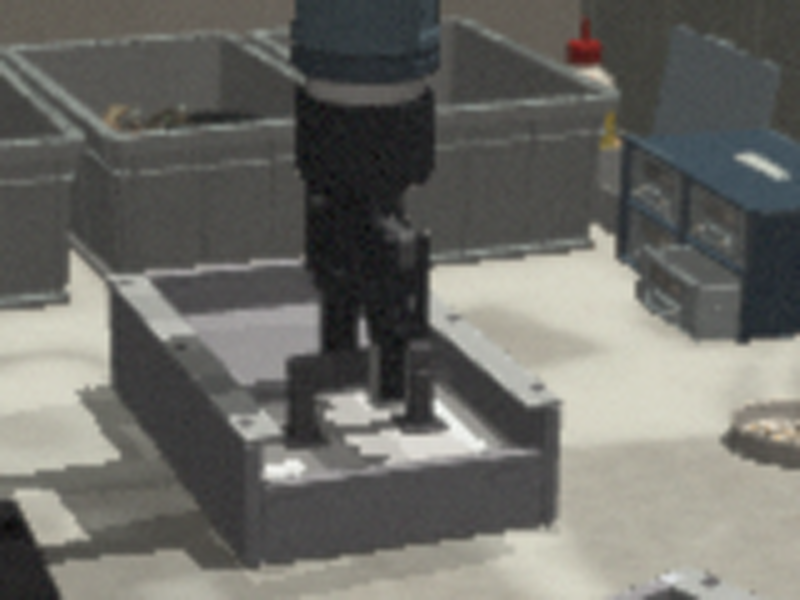

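>>> move_arm:
  moves:
    - {"angular":[0,0,0],"xyz":[0,0,0],"grip":170}
    - {"angular":[0,0,0],"xyz":[0,0,0],"grip":200}
    - {"angular":[0,0,0],"xyz":[0,0,0],"grip":255}
    - {"angular":[0,0,0],"xyz":[0,0,0],"grip":255}
    - {"angular":[0,0,0],"xyz":[0,0,0],"grip":255}
  squeeze: 60

```text
t: 3.58
tcp_pos: [530.3, 139.3, 62.3]
tool_rot: [-1.193, 1.219, 1.191]
contact_force: [0.7, 1.1, 5.3]
grip_width: 13.1
```

>>> move_arm:
  moves:
    - {"angular":[0,0,0],"xyz":[0,0,0],"grip":255}
    - {"angular":[0,0,0],"xyz":[0,0,0],"grip":255}
    - {"angular":[0,0,0],"xyz":[0,0,0],"grip":255}
    - {"angular":[0,0,0],"xyz":[0,0,0],"grip":255}
    - {"angular":[0,0,0],"xyz":[0,0,0],"grip":255}

```text
t: 4.0
tcp_pos: [530.3, 139.3, 62.3]
tool_rot: [-1.192, 1.22, 1.191]
contact_force: [0.1, -0.7, 5.6]
grip_width: 13.2
```

Run:
```python
from h import *
rep([529,139.5,81])
```

```text
t 4.00 tcp [530.3 139.3  62.3] F [ 0.1 -0.7  5.6] w 13.2 q [ 0.04  0.34  1.79 -0.    1.01 -1.51]
axes x,y,z: [[0.0008, 0.0, -1.0], [-0.9997, 0.0234, -0.0008], [0.0234, 0.9997, 0.0]]
 turn 1 [-0.04  0.    0.05]
 turn -1 [ 1.7996e+02  7.0000e-02 -0.0000e+00]
shift units [-0.625  0.042  0.007]
```

>>> move_arm:
  moves:
    - {"angular":[0,0,0],"xyz":[-0.15,0,0],"grip":255}
    - {"angular":[0,0,0],"xyz":[-0.15,0,0],"grip":255}
    - {"angular":[0,0,0],"xyz":[-0.15,0,0],"grip":255}
    - {"angular":[0,0,0],"xyz":[-0.15,0,0],"grip":255}
    - {"angular":[0,0,0],"xyz":[0,0,0],"grip":255}

```text
t: 4.42
tcp_pos: [530.4, 139.3, 80.7]
tool_rot: [-1.193, 1.219, 1.191]
contact_force: [0.5, 0.2, -3.4]
grip_width: 13.2
```

Run:
```python
from h import *
rep([530,139.5,82])
from bench import r
f=r.grab_frame("side")
a=f["img"][120:240,225:385,::-1]
cv2.imwrite(f"pics/side3.png",cv2.resize(a,None,fx=5,fy=5,interpolation=cv2.INTER_CUBIC))
```

```text
t 4.42 tcp [530.4 139.3  80.7] F [ 0.5  0.2 -3.4] w 13.2 q [ 0.04  0.31  1.79  0.    1.05 -1.51]
axes x,y,z: [[0.0013, 0.0001, -1.0], [-0.9997, 0.0233, -0.0013], [0.0233, 0.9997, 0.0001]]
 turn 1 [-0.04  0.01  0.07]
 turn -1 [ 1.7996e+02  1.2000e-01 -1.0000e-02]
shift units [-0.043  0.013  0.005]
```

View pics/side3.png

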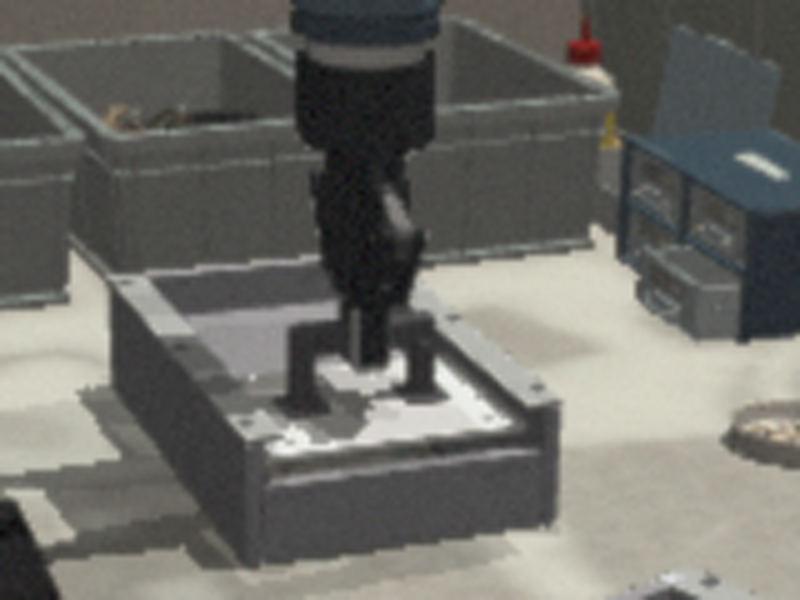

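>>> move_arm:
  moves:
    - {"angular":[0,0,0],"xyz":[-0.03,0,0.1],"grip":255}
    - {"angular":[0,0,0],"xyz":[0,0,0.25],"grip":255}
    - {"angular":[0,0,0],"xyz":[0,0,0.35],"grip":255}
    - {"angular":[0,0,0],"xyz":[0,0,0.4],"grip":255}
    - {"angular":[0,0,0],"xyz":[0,0,0.4],"grip":255}

```text
t: 4.88
tcp_pos: [530.7, 185.7, 80.5]
tool_rot: [-1.192, 1.22, 1.192]
contact_force: [0.3, -0.1, -3.1]
grip_width: 12.7
```

>>> move_arm:
  moves:
    - {"angular":[0,0,0],"xyz":[0,0,0.4],"grip":255}
    - {"angular":[0,0,0],"xyz":[0,0,0.4],"grip":255}
    - {"angular":[0,0,0],"xyz":[0,0,0.4],"grip":255}
    - {"angular":[0,0,0],"xyz":[0,0,0.4],"grip":255}
    - {"angular":[0,0,0],"xyz":[0,0,0.3],"grip":255}

```text
t: 5.3
tcp_pos: [532.1, 243.0, 80.7]
tool_rot: [-1.192, 1.22, 1.193]
contact_force: [0.0, -0.1, -3.1]
grip_width: 12.7
```

>>> move_arm:
  moves:
    - {"angular":[0,0,0],"xyz":[0,0,0.3],"grip":255}
    - {"angular":[0,0,0],"xyz":[0,0,0.3],"grip":255}
    - {"angular":[0,0,0],"xyz":[0,0,0.2],"grip":255}
    - {"angular":[0,0,0],"xyz":[0,0,0],"grip":255}
    - {"angular":[0,0,0],"xyz":[0,0,0],"grip":255}

```text
t: 5.72
tcp_pos: [532.7, 265.3, 80.6]
tool_rot: [-1.193, 1.22, 1.192]
contact_force: [0.2, -0.3, -2.9]
grip_width: 12.6
```

Run:
```python
from h import *
rep([532.9,284,82])
from bench import r
f=r.grab_frame("side")
a=f["img"][100:240,225:385,::-1]
cv2.imwrite(f"pics/side4.png",cv2.resize(a,None,fx=4,fy=4,interpolation=cv2.INTER_CUBIC))
f=r.grab_frame("top")
cv2.imwrite(f"pics/top4.png",cv2.resize(f["img"][155:250,170:310,::-1],None,fx=5,fy=5,interpolation=cv2.INTER_CUBIC))
```

```text
t 5.72 tcp [532.7 265.3  80.6] F [ 0.2 -0.3 -2.9] w 12.6 q [ 0.26  0.4   1.66 -0.    1.08 -1.28]
axes x,y,z: [[-0.0001, -0.0003, -1.0], [-0.9997, 0.0228, 0.0001], [0.0228, 0.9997, -0.0003]]
 turn 1 [-0.01 -0.02 -0.01]
 turn -1 [ 1.7999e+02 -1.0000e-02  3.0000e-02]
shift units [-0.047  0.009  0.622]
```

View pics/side4.png

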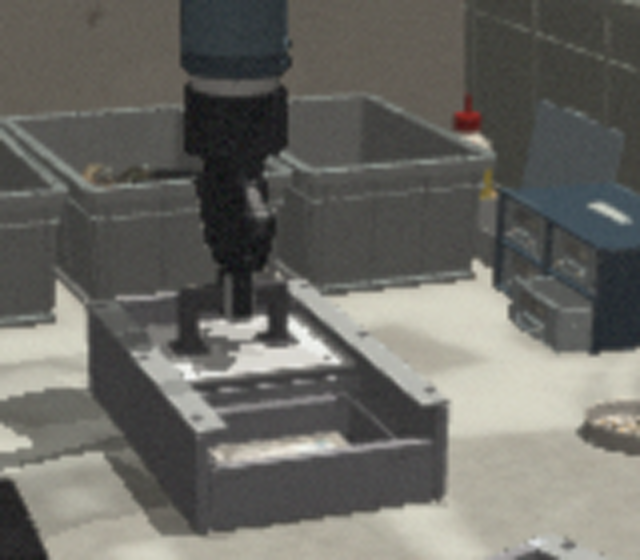

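View pics/top4.png

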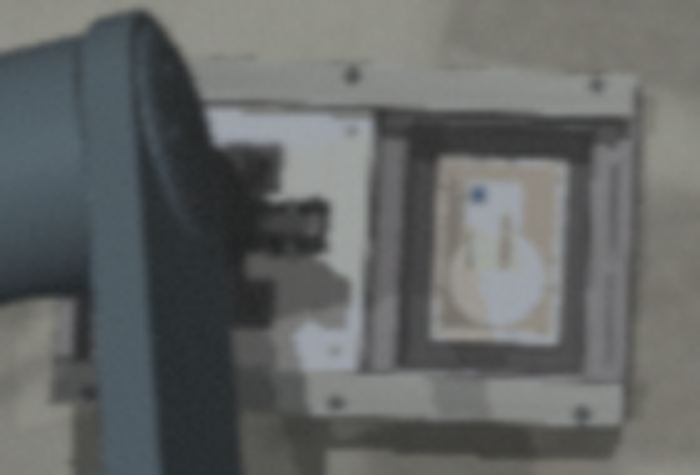

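>>> move_arm:
  moves:
    - {"angular":[0,0,0],"xyz":[0,0,0.2],"grip":255}
    - {"angular":[0,0,0],"xyz":[0,0,0.2],"grip":255}
    - {"angular":[0,0,0],"xyz":[0,0,0.1],"grip":255}
    - {"angular":[0,0,0],"xyz":[0,0,0.07],"grip":255}
    - {"angular":[0,0,0],"xyz":[0,0,0],"grip":255}

```text
t: 6.23
tcp_pos: [533.2, 282.9, 80.7]
tool_rot: [-1.192, 1.22, 1.192]
contact_force: [-1.0, 0.8, -3.7]
grip_width: 13.0
```

>>> move_arm:
  moves:
    - {"angular":[0,0,0],"xyz":[0,0,0.03],"grip":255}
    - {"angular":[0,0,0],"xyz":[0,0,0.03],"grip":255}
    - {"angular":[0,0,0],"xyz":[0,0,0],"grip":255}
    - {"angular":[0,0,0],"xyz":[0,0,0],"grip":255}
    - {"angular":[0,0,0],"xyz":[0,0,0],"grip":255}

```text
t: 6.65
tcp_pos: [533.3, 284.0, 80.7]
tool_rot: [-1.192, 1.22, 1.192]
contact_force: [0.6, 0.9, -2.4]
grip_width: 13.0
```

>>> move_arm:
  moves:
    - {"angular":[0,0,0],"xyz":[0,0,0.03],"grip":255}
    - {"angular":[0,0,0],"xyz":[0,0,0],"grip":255}
    - {"angular":[0,0,0],"xyz":[0.05,0,0],"grip":255}
    - {"angular":[0,0,0],"xyz":[0.05,0,0],"grip":255}
    - {"angular":[0,0,0],"xyz":[0.05,0,0],"grip":255}

```text
t: 7.07
tcp_pos: [533.2, 285.0, 76.0]
tool_rot: [-1.192, 1.22, 1.192]
contact_force: [-0.6, 0.8, -2.9]
grip_width: 13.0
```

>>> move_arm:
  moves:
    - {"angular":[0,0,0],"xyz":[0.03,0,0],"grip":255}
    - {"angular":[0,0,0],"xyz":[0.03,0,0],"grip":255}
    - {"angular":[0,0,0],"xyz":[0,0,0],"grip":255}
    - {"angular":[0,0,0],"xyz":[0,0,0],"grip":255}
    - {"angular":[0,0,0],"xyz":[0,0,0],"grip":255}

```text
t: 7.48
tcp_pos: [533.3, 285.0, 74.3]
tool_rot: [-1.192, 1.22, 1.192]
contact_force: [0.2, -0.1, -2.0]
grip_width: 12.9
```

>>> move_arm:
  moves:
    - {"angular":[0,0,0],"xyz":[0.02,0,0],"grip":255}
    - {"angular":[0,0,0],"xyz":[0.02,0,0],"grip":255}
    - {"angular":[0,0,0],"xyz":[0,0,0],"grip":255}
    - {"angular":[0,0,0],"xyz":[0,0,0],"grip":255}
    - {"angular":[0,0,0],"xyz":[0,0,0],"grip":255}

```text
t: 7.9
tcp_pos: [533.4, 285.1, 74.3]
tool_rot: [-1.192, 1.22, 1.192]
contact_force: [-3.9, -1.7, 6.2]
grip_width: 13.1
```

Run:
```python
from h import *
rep([533,285,74])
from bench import r
f=r.grab_frame("side")
a=f["img"][120:240,225:345,::-1]
cv2.imwrite(f"pics/side5.png",cv2.resize(a,None,fx=5,fy=5,interpolation=cv2.INTER_CUBIC))
```

```text
t 7.90 tcp [533.4 285.1  74.3] F [-3.9 -1.7  6.2] w 13.1 q [ 0.29  0.43  1.64 -0.    1.08 -1.25]
axes x,y,z: [[0.0003, -0.0001, -1.0], [-0.9997, 0.0232, -0.0003], [0.0232, 0.9997, -0.0001]]
 turn 1 [-0.03 -0.    0.02]
 turn -1 [1.7997e+02 2.0000e-02 1.0000e-02]
shift units [ 0.009  0.013 -0.003]
```

View pics/side5.png

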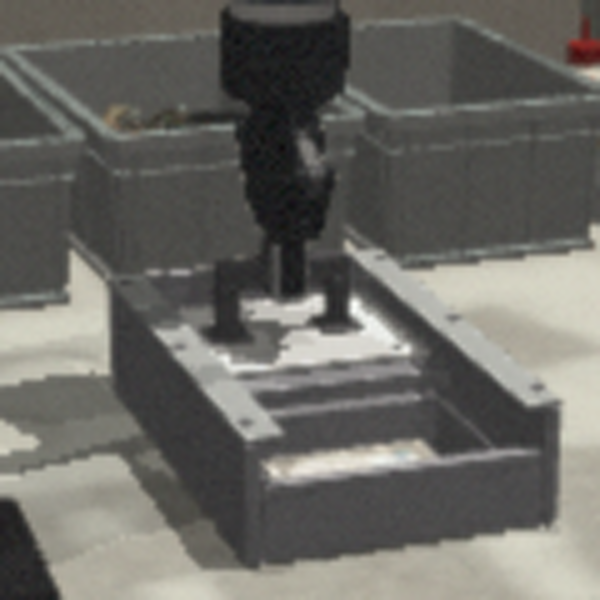

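>>> move_arm:
  moves:
    - {"angular":[0,0,0],"xyz":[0,0,0],"grip":200}
    - {"angular":[0,0,0],"xyz":[0,0,0],"grip":150}
    - {"angular":[0,0,0],"xyz":[0,0,0],"grip":100}
    - {"angular":[0,0,0],"xyz":[0,0,0],"grip":100}
    - {"angular":[0,0,0],"xyz":[0,0,0],"grip":100}

```text
t: 8.37
tcp_pos: [533.3, 285.0, 73.1]
tool_rot: [-1.192, 1.22, 1.192]
contact_force: [0.6, 0.7, -0.6]
grip_width: 51.8
```

>>> move_arm:
  moves:
    - {"angular":[0,0,0],"xyz":[-0.2,0,0],"grip":100}
    - {"angular":[0,0,0],"xyz":[-0.4,0,0],"grip":100}
    - {"angular":[0,0,0],"xyz":[-0.8,0,0],"grip":100}
    - {"angular":[0,0,0],"xyz":[-0.8,0,0],"grip":100}
    - {"angular":[0,0,0],"xyz":[-0.8,0,0],"grip":100}

```text
t: 8.78
tcp_pos: [533.3, 285.1, 165.3]
tool_rot: [-1.192, 1.22, 1.192]
contact_force: [-0.0, -1.0, -0.2]
grip_width: 51.9
```

>>> move_arm:
  moves:
    - {"angular":[0,0,0],"xyz":[-0.6,0.2,0.3],"grip":100}
    - {"angular":[0,0,0],"xyz":[-0.6,0.6,0.7],"grip":100}
    - {"angular":[0,0,0],"xyz":[-0.3,0.7,0.8],"grip":100}
    - {"angular":[0,0,0],"xyz":[0,0.7,0.8],"grip":100}
    - {"angular":[0,0,0],"xyz":[0,0.7,0.8],"grip":100}

```text
t: 9.2
tcp_pos: [448.6, 390.3, 211.0]
tool_rot: [-1.192, 1.217, 1.19]
contact_force: [0.5, 0.5, -0.2]
grip_width: 51.8
```

>>> move_arm:
  moves:
    - {"angular":[0,0,0],"xyz":[0,0.7,0.8],"grip":100}
    - {"angular":[0,0,0],"xyz":[0,0.7,0.8],"grip":100}
    - {"angular":[0,0,0],"xyz":[0,0.7,0.8],"grip":100}
    - {"angular":[0,0,0],"xyz":[0,0.4,0.4],"grip":100}
    - {"angular":[0,0,0],"xyz":[0,0,0],"grip":100}

```text
t: 9.62
tcp_pos: [373.0, 477.5, 209.6]
tool_rot: [-1.194, 1.217, 1.196]
contact_force: [0.5, 0.1, 0.4]
grip_width: 52.1
```

Run:
```python
from h import *
rep()
from bench import r
f=r.grab_frame("side")
a=f["img"][120:240,225:345,::-1]
cv2.imwrite(f"pics/side6.png",cv2.resize(a,None,fx=5,fy=5,interpolation=cv2.INTER_CUBIC))
f=r.grab_frame("top"); pickle.dump(f,open("f6.pkl","wb"))
im=cv2.resize(f["img"][155:250,170:310,::-1],None,fx=5.6,fy=5.6,interpolation=cv2.INTER_CUBIC)
cv2.imwrite(f"pics/top6.png",im)
cv2.imwrite("pics/topfull6.png",f["img"][:,:,::-1])
```

```text
t 9.62 tcp [373.  477.5 209.6] F [0.5 0.1 0.4] w 52.1 q [ 0.71  0.27  1.55  0.    1.32 -0.84]
axes x,y,z: [[0.0002, 0.0018, -1.0], [-0.9998, 0.0192, -0.0002], [0.0192, 0.9998, 0.0018]]
 turn 1 [0.2  0.1  0.01]
 turn -1 [-1.798e+02 -2.000e-02  1.600e-01]
```

View pics/side6.png

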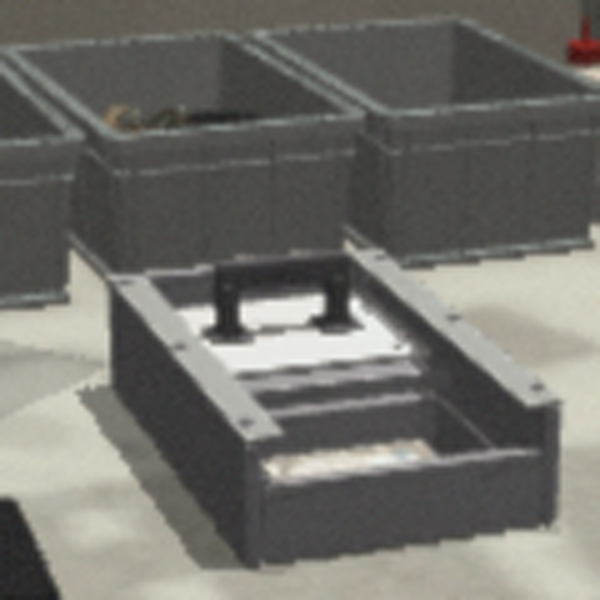

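View pics/top6.png

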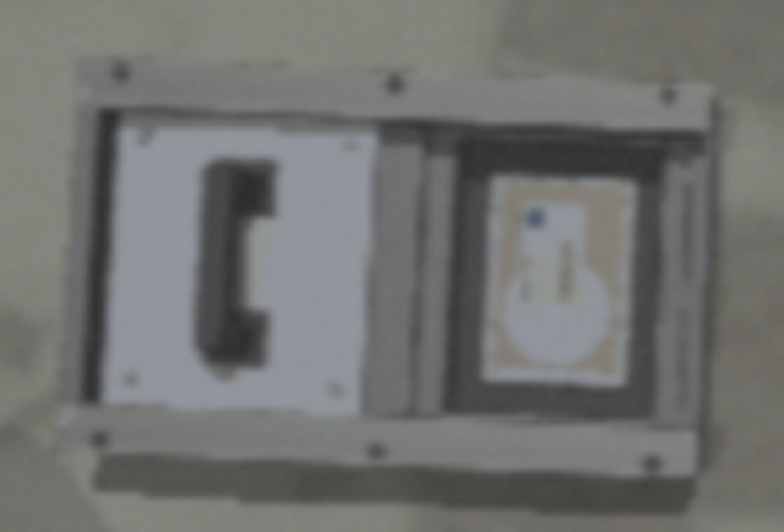

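View pics/topfull6.png

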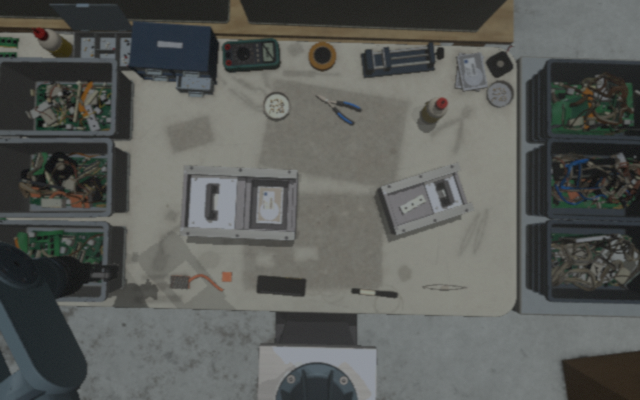

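Run:
```python
from h import *
f=pickle.load(open("f6.pkl","rb"))
zt=lambda p:((p[0]+.5)/5.6-.5+170,(p[1]+.5)/5.6-.5+155)
Y=lambda p,z:round(float(ray(f,zt(p),z)[1]),1)
print("stop top edge z75",Y((98,260),75),"hatch left z53",Y((110,260),53),"right z53",Y((369,260),53),"deck edge z47",Y((421,260),47))
```

```text
stop top edge z75 343.7 hatch left z53 345.3 right z53 225.1 deck edge z47 202.0
```

Run:
```python
from bench import r
print(r.get_state()["qd"].round(3)); print(r.job_done())
```

```text
[-0.035  0.005  0.004 -0.004 -0.005 -0.002]
the job is handed in; nothing more can be done
None
```

The larger box (the left one) is open. I gripped the hatch by its bar, lifted it about 18 mm, slid it about 146 mm along the channels and lowered it onto the deck. Then I let go and backed the arm away, handing in at about 9.7 s of the 34 s allowed.

**Final position:** the last pictures, taken after release, show the hatch flat on the deck. The top view puts it 1–2 mm short of the end stop. The well is uncovered with the disk drive in view, and the smaller box is still shut.

**Forces:** the readings I took never exceeded about 8 N. Touchdown on the deck showed as +6 N, and with the gripper clear the force read about zero.

**Checks that disagreed:**
- The side and top cameras differed by up to about 7 mm on hand-picked box corners. I relied on the top view, and the bar was between the fingers as predicted.
- The bar's yaw read −2° to −2.8° while the box read −1°. I gripped at −1.3°, and the hatch slid without any visible sideways force.
- At hand-in one joint was still settling at 0.035 rad/s, with the arm clear of everything.

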